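# Kit the parts for one power supply

### The arm

A 6-joint arm with a two-finger parallel gripper is mounted at the origin on the work surface. World frame = base frame: x ahead of the robot, y to its left, z up, the work surface at z = 0. Lengths are in m, angles in degrees, forces in N, time in s.
With the tool pointing down it reaches from about 0.25 to 0.725 m from the base axis. Payload 9.7 kg.
Tool frame: the origin (TCP) lies midway between the tips of the shut fingers; the grasp point (between the pads) lies 19 mm behind it (bot.pinch_z is the distance from the TCP to the grasp point, in m); z points along the fingers, y is the line along which they close (so a half turn about z gives the same grasp; the last joint's range is limited). The gripper opens to 85 mm and grips with 20 to 120 N. Pads are 22 mm wide; open, the fingers measure 114 mm over their backs; the gripper's body (76 mm by 85 mm) begins 54 mm behind the grasp point. The pads swing forward as they close: fully open they stand 13 mm farther back than shut.
Start: joints at [-71.906, 4.979, 10.078, 95.1, 0, 90], TCP at [0.171, -0.523, 0.231] pointing down, gripper open.
Joint ranges: [-179.16, 179.16], [-48.56, 103.87], [-65.8, 70.77], [-126.05, 130.52], [-82.76, 87.17], [-180, 180]. Speed limits (degrees/s): [127.2, 127.2, 147.25, 180, 180, 180].

### API

Orientations are given as [roll, pitch, yaw] about the fixed x, y, z axes, in that order (R = Rz(yaw) Ry(pitch) Rx(roll)).
In Python, from workcell import sensors, camera, camera_params, ticket, bot gives the robot as it stands.
- The arm moves only by the shell command python3 -m jog 'ROWS' [FORCE]. ROWS is JSON, a list that holds one entry, the list of rows, each a list of 5 numbers: the shift along the world's x, y, z in units of 50 mm (1.0 is 50 mm), then the turn about the world's z in units of 5 degrees (1.0 is 5 degrees), then the opening, from 0 (shut) to 1 (fully open). In form: [[[tx, ty, tz, yaw, grip], ...]]. A call has 1 to 8 rows; each row shifts and turns the commanded pose from where the row before left it; what a row does not reach is not made up. A row lasts 1/10 s, in which the tool goes at most 50 mm and 8.59 degrees, less where a joint would pass 70% of its speed; a pose out of reach is approached as far as the arm can. A call is refused whole if a number of a shift passes 1 or a number of a turn 1, either way. A call with a gripper value outside its range is refused whole. The fingers move at their own pace and stop on an object; FORCE is the grip in N (left out, the last holds). Time passes only in rows, so rows that do not move let the fingers close. It gives the time, the measured TCP pose, the force, the opening and the grip force at its end, in the units of the state.
- sensors.get_obs(): the state, without advancing time (a new reading comes with each control period).
- camera(name): name is "scene" or "top"; returns the picture (400x640x3 uint8, blue, green, red); there is no depth.
- camera_params(name): a dict with "fx", "fy", "cx", "cy" (pixels), "k1" (the pictures are not rectified: a ray, as slopes to the right and down, at radius r is drawn at 1 + k1 r^2 times it, then the intrinsics apply), "T" (4x4, takes a point from camera to world coordinates). Camera axes: x right, y down, z forward; pixel columns grow to the right and rows downward; lengths in m; the calibration is good to about 2 mm. A picture is of the moment at which its call begins. camera_params takes no time and is no camera call.
- ticket.job_done(): hands the job in; it is judged then, once.
The state is a dict: "time": time; "q": joint angles; "qd": joint speeds; "joint_efforts": joint torques, N m; "ee_pos": TCP position; "tcp_rot": TCP orientation; "wrist_force": force on the tool from outside, world axes, zero at the start; "torque": the same for the moment, N m; "opening": finger opening in m; "grasp_force": force on a finger pad.
Only numpy, scipy, OpenCV 4.12 (cv2) and the standard library are available. Lean on these libraries where they do the work, as an engineer would, in place of code of your own. Each camera call takes 0.05 s, during which the arm holds its last target. There are 200 camera calls.

### The job

Fill the black kit tray for one power supply: put the long heatsink, the slim capacitor, the transformer and the relay into it, each upright, base down on the floor of the pocket that is cut to its shape (long, round, large square, small rectangle). Set them down gently, do not drop them, and leave the short heatsink and the thick capacitor standing where they are.

Things in the scene. Friction and masses are not known exactly. Their poses are not given: they have to be found in the camera images.
- heatsink_long: the long heatsink, to be kitted: bright aluminium extrusion 60 x 30 mm, 32 mm high: 6 mm base with six upright fins that run along its x axis (the 60 mm). Grip it across y on the outer fins, 30 mm apart. 85 g, give or take a third. Origin at the centre of its underside, z up; stands on the bench (z = 0) at any yaw.
- heatsink_short: look-alike, not part of the kit: the same extrusion cut to 34 mm (x) by 30 mm (y, across the fins), 32 mm high. Origin at the centre of its underside, z up; stands on the bench (z = 0) at any yaw.
- capacitor_slim: the slim capacitor, to be kitted: upright can, 36 mm in diameter, 60 mm high, black sleeve with a thin pale stripe, two metal screw terminals on its dark top reaching 62.5 mm. 90 g, give or take a third. Origin at the centre of its underside, z up; stands on the bench (z = 0) at any yaw.
- capacitor_thick: look-alike, not part of the kit: the same kind and height of can (60 mm) but 51 mm in diameter. Origin at the centre of its underside, z up; stands on the bench (z = 0) at any yaw.
- transformer: small mains transformer, to be kitted: 44 mm (x) by 40 mm (y), 36.5 mm high: dark iron core 44 (x) by 18 mm (y), full height, yellow taped winding standing out along y to 38 mm, steel foot 44 x 40 x 2 mm. Grip the core across x (44 mm). 210 g, give or take a third. Origin at the centre of its underside, z up; stands on the bench (z = 0) at any yaw.
- relay: plug-in relay, to be kitted: clear box 28 mm (x) by 22 mm (y), 38 mm high, copper coil visible inside, black base and blades underneath (the lowest 5 mm are narrower). Grip it across y (22 mm). 35 g, give or take a third. Origin at the centre of its underside, z up; stands on the bench (z = 0) at any yaw.
- insert_long: grey insert 82 x 82 mm, 14 mm high, fixed in one of the four places of the kit tray (places change); origin at the centre of its underside, 3 mm above the bench, z up. Pocket in its middle, 11 mm deep: floor 3 mm, rim 14 mm above the origin (tray edge level with the rim). Pocket: long rectangle 72 mm (x) by 44 mm (y), for the long heatsink laid out with its x along this x (either way round).
- insert_round: grey insert 82 x 82 mm, 14 mm high, fixed in one of the four places of the kit tray (places change); origin at the centre of its underside, 3 mm above the bench, z up. Pocket in its middle, 11 mm deep: floor 3 mm, rim 14 mm above the origin (tray edge level with the rim). Pocket: round, 50 mm in diameter, for the slim capacitor.
- insert_square: grey insert 82 x 82 mm, 14 mm high, fixed in one of the four places of the kit tray (places change); origin at the centre of its underside, 3 mm above the bench, z up. Pocket in its middle, 11 mm deep: floor 3 mm, rim 14 mm above the origin (tray edge level with the rim). Pocket: large square 56 x 56 mm, for the transformer (turned square to it, any of the four ways).
- insert_small: grey insert 82 x 82 mm, 14 mm high, fixed in one of the four places of the kit tray (places change); origin at the centre of its underside, 3 mm above the bench, z up. Pocket in its middle, 11 mm deep: floor 3 mm, rim 14 mm above the origin (tray edge level with the rim). Pocket: small rectangle 42 mm (x) by 36 mm (y), for the relay.
Things that resemble listed ones, but are neither listed nor needed, are in the scene too. Leave any blue or green look-alike of the heatsink_short alone. Leave any red look-alike of the insert_round alone.

How it is judged:
By the outcome, as a careful person would: the job done as asked, in the order asked, and still so for the second after the job is handed in, with the robot touching nothing.
It also fails if it takes over 109 s, if anything falls off the work surface, if the arm or the gripper's body presses on something with over 40 N, if the wrist force passes 120 N, or if a joint passes its speed limit or range.

## Working session

There is one attempt and no reset: what is moved stays moved. The work goes in short steps, Python scripts to look and compute and a shell command to move; the robot and the scene stay as the last step left them, time stands still between calls to the robot, and variables do not carry over. Pictures are saved under pics/ and viewed, at most 14 in all, crops included, and the job is handed in when it is done.

```bash
mkdir -p pics
python3 - <<'E'
from workcell import sensors, camera, camera_params, bot
import cv2
for n in("scene","top"):
    im=camera(n);cv2.imwrite(f"pics/{n}0.png",im)
    p=camera_params(n);print(n,{k:p[k] for k in p if k!='T'});print(p['T'])
o=sensors.get_obs();print(o['time'],o['ee_pos'],o['tcp_rot'],o['opening'])
E
```

```text
scene {'fx': 375.6346256415639, 'fy': 375.6346256415639, 'cx': 320.6851196726795, 'cy': 198.76123499492016, 'k1': -0.0018615293326638704}
[[ 0.50200112  0.53742381 -0.67762123  1.06513944]
 [ 0.86457443 -0.33221194  0.37702291 -0.25004095]
 [-0.02249278 -0.77511991 -0.63141365  0.58206855]
 [ 0.          0.          0.          1.        ]]
top {'fx': 378.1705698075487, 'fy': 378.1705698075487, 'cx': 322.67076543574444, 'cy': 202.94865439835266, 'k1': -0.07657087442724739}
[[-0.02496807 -0.98179986  0.1882701   0.30618669]
 [-0.99965862  0.0230705  -0.01226394  0.06347538]
 [ 0.00769725 -0.18851204 -0.98204071  1.03252056]
 [ 0.          0.          0.          1.        ]]
0.1 [ 0.17076062 -0.52262195  0.23068448] [-1.79935540e+02 -1.37644800e-03  1.80928652e+01] 0.08535301978370739
```

View pics/top0.png

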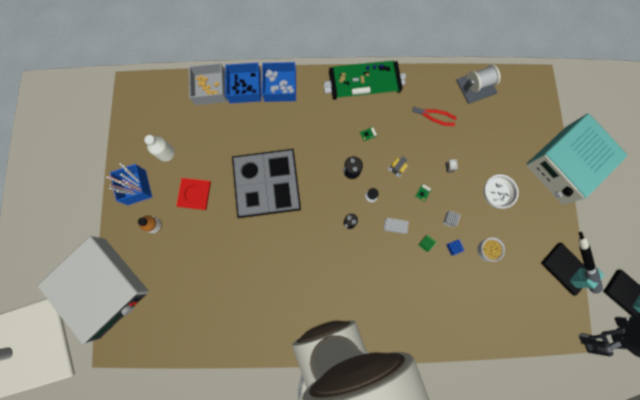

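View pics/scene0.png

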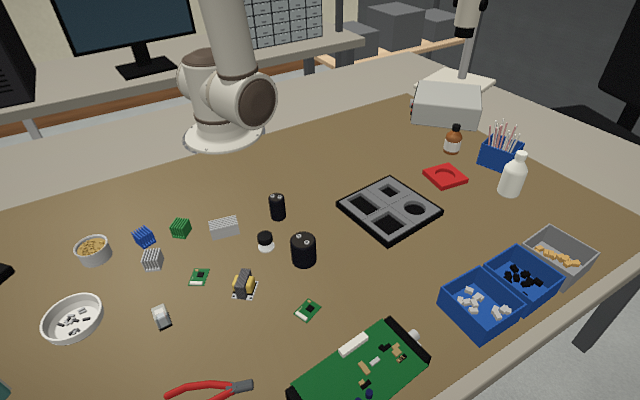

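The top view shows: long heatsink (397,226), short one (452,219), with green and blue look-alikes at (427,243) and (455,247). The slim can is at (351,221), the thick can at (353,167), and a white-bodied jar at (372,195). The transformer is at (399,166), the relay at (452,166), and the tray at (266,182) beside the red insert at (194,194). Next is an enlarged crop of each part.

```bash
cat > h.py <<'E'
import numpy as np, cv2
from workcell import camera, camera_params
def ray(n,uv):
    p=camera_params(n);T=np.array(p['T'])
    K=np.array([[p['fx'],0,p['cx']],[0,p['fy'],p['cy']],[0,0,1]])
    d=cv2.undistortPoints(np.array(uv,float).reshape(-1,1,2),K,np.array([p['k1'],0,0,0.]))[:,0]
    return T[:3,3],np.c_[d,np.ones(len(d))]@T[:3,:3].T
def plane(n,uv,z):
    o,d=ray(n,uv);return o+d*((z-o[2])/d[:,2])[:,None]
def px(n,P):
    p=camera_params(n);T=np.array(p['T']);c=(np.atleast_2d(P)-T[:3,3])@T[:3,:3]
    s=c[:,:2]/c[:,2:];s=s*(1+p['k1']*(s**2).sum(1,keepdims=True))
    return s*[p['fx'],p['fy']]+[p['cx'],p['cy']]
E
python3 - <<'E'
import cv2,numpy as np
t=cv2.imread('pics/top0.png');s=cv2.imread('pics/scene0.png')
cv2.imwrite('pics/c1.png',cv2.resize(t[145:260,335:475],None,fx=5,fy=5,interpolation=cv2.INTER_CUBIC))
cv2.imwrite('pics/c2.png',cv2.resize(t[140:225,225:310],None,fx=7,fy=7,interpolation=cv2.INTER_CUBIC)[:595])
cv2.imwrite('pics/c3.png',cv2.resize(s[180:335,125:325],None,fx=3.85,fy=3.85,interpolation=cv2.INTER_CUBIC))
E
```

```text
(no output)
```

View pics/c1.png

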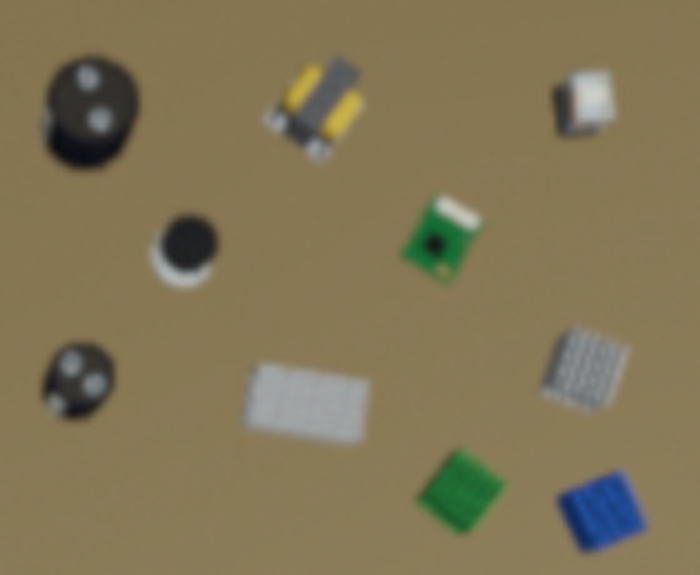

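View pics/c2.png

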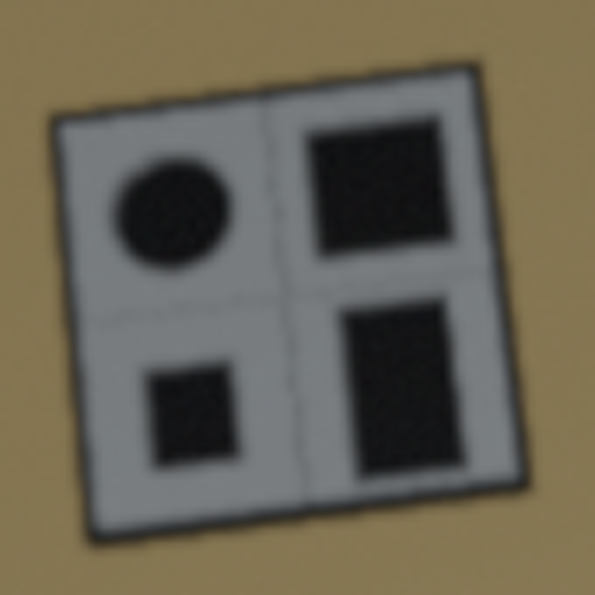

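View pics/c3.png

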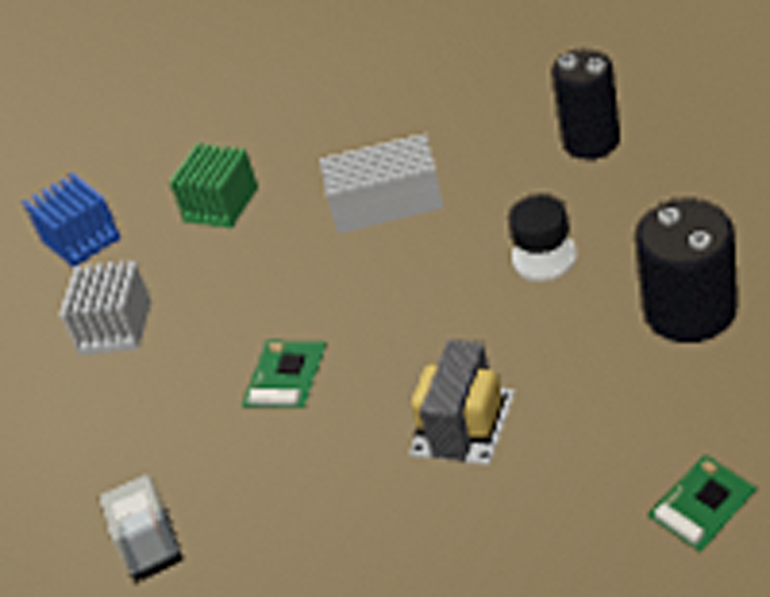

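The crops confirm which parts are which, in top-view pixels:
- **Long heatsink:** bright and about 60x30 at (397,226). The short ones are grey (452,219), green (427,243) and blue (455,247).
- **Slim can:** the narrower black one with terminals at (351,221). The thick can is at (353,167), and (372,195) is a white jar.
- **Transformer:** (399,166).
- **Relay:** the clear box at (452,166).
- **Tray pockets:** round (249,170), square (279,166), small (252,199), long (283,195).

```bash
cat > m.py <<'E'
from h import *
t=cv2.imread('pics/top0.png')
c1=lambda P:(np.array(P,float)+.5)/5-.5+[335,145]
c2=lambda P:(np.array(P,float)+.5)/7-.5+[225,140]
c3=lambda P:(np.array(P,float)+.5)/3.85-.5+[125,180]
def show(nm,n,uv,z):
    W=plane(n,uv,z)[:,:2];L=len(W);c=W.mean(0)
    e=[(np.linalg.norm(W[(i+1)%L]-W[i])*1e3, np.degrees(np.arctan2(*(W[(i+1)%L]-W[i])[::-1]))%180) for i in range(L)] if L>2 else []
    print(nm,n,(c*1e3).round(1),[f"{a:.0f}@{b:.0f}" for a,b in e])
show('long','top',c1([(262,364),(370,380),(362,442),(250,430)]),.032)
show('long','scene',c3([(320,158),(427,134),(438,173),(330,193)]),.032)
show('relay','top',c1([(572,72),(610,70),(615,122),(576,126)]),.038)
show('relay','scene',c3([(100,492),(150,475),(165,515),(112,535)]),.038)
show('slim','top',c1([(70,362),(94,384)]),.0625)
show('slim','scene',c3([(567,62),(596,64)]),.0625)
show('core','scene',c3([(447,342),(485,345),(465,405),(423,405)]),.0365)
show('core','top',c1([(340,57),(360,72),(322,122),(298,110)]),.0365)
print('foot',plane('scene',c3([(412,460),(490,462),(513,390)]),.002)[:,:2].round(4).tolist())
print('footT',plane('top',c1([(265,120),(320,160)]),.002)[:,:2].round(4).tolist())
show('tray','top',c2([(50,118),(478,65),(530,487),(90,545)]),.017)
m=((t.max(2)<50).astype(np.uint8))[150:215,235:300]
g=cv2.findContours(cv2.resize(m*255,None,fx=4,fy=4,interpolation=cv2.INTER_CUBIC),0,1)[0]
n,l,st,ce=cv2.connectedComponentsWithStats(m)
for i in range(1,n):
    if 80<st[i,4]<2000 and st[i,2]<40:
        c=ce[i]+[235,150]
        ys,xs=np.where(l==i); r=cv2.minAreaRect(plane('top',np.c_[xs+235,ys+150],.017)[:,:2].astype(np.float32)*1000)
        print('pocket',c.round(1),st[i,4],(plane('top',c,.017)[0]*1e3).round(1),r)
E
python3 m.py
```

```text
long top [ 432.2 -145.9] ['59@80', '34@169', '60@82', '36@167']
long scene [ 433.2 -142.7] ['61@78', '35@170', '59@74', '31@173']
relay top [ 597.9 -313.1] ['22@92', '30@180', '22@95', '31@179']
relay scene [ 596.7 -310.4] ['21@84', '25@3', '22@86', '26@0']
slim top [447.5 -21. ] []
slim scene [446.5 -20. ] []
core scene [ 600.9 -160.7] ['19@53', '36@143', '20@59', '38@142']
core top [ 605.1 -166.4] ['14@50', '36@141', '15@61', '39@140']
foot [[0.6105, -0.1921], [0.6311, -0.1602], [0.5966, -0.1338]]
footT [[0.5986, -0.136], [0.5745, -0.1659]]
tray top [562.3 207.5] ['173@96', '174@6', '172@96', '175@6']
pocket [278.7 166.4] 302 [607.6 170.9  17. ] ((607.9055786132812, 170.83544921875), (48.339691162109375, 50.37476348876953), 6.297802448272705)
pocket [249.3 170.1] 173 [598.9 252.9  17. ] ((599.1909790039062, 253.72438049316406), (40.579315185546875, 39.18440246582031), 0.6095837354660034)
pocket [282.  195.1] 324 [525.4 161.8  17. ] ((525.7333984375, 161.8252716064453), (64.60958862304688, 38.3364372253418), 6.100334644317627)
pocket [252. 199.] 135 [516.5 244.3  17. ] ((516.5789794921875, 243.0105743408203), (33.91508102416992, 30.21331214904785), 0.7512069940567017)
```

```bash
python3 -m jog '[[[0.4,0.58,0,0.94,0.7],[0.4,0.58,0,0.94,0.7],[0.4,0.58,0,0.94,0.7],[0.4,0.58,0,0.94,0.7],[0.4,0.58,0,0.94,0.7],[0.4,0.58,0,0.94,0.7],[0.4,0.58,0,0.94,0.7],[0.4,0.58,0,0.94,0.7]]]' 40; python3 -m jog '[[[0.4,0.58,-0.4,0.94,0.7],[0.4,0.58,-0.4,0.94,0.7],[0.4,0.58,-0.4,0.94,0.7],[0.4,0.58,-0.4,0.94,0.7],[0.4,0.58,-0.4,0.94,0.7],[0,0,0,0,0.7],[0,0,0,0,0.7]]]' 40
```

```text
time: 0.9
ee_pos: [0.3313, -0.2895, 0.2311]
tcp_rot: [-180.0, -0.0, 55.9]
wrist_force: [0.4, -0.4, 0.2]
opening: 0.0598
grasp_force: 0.0
time: 1.6
ee_pos: [0.4306, -0.1451, 0.1307]
tcp_rot: [-179.9, -0.0, 79.3]
wrist_force: [0.3, -0.0, 0.7]
opening: 0.0597
grasp_force: 0.0
```

```bash
python3 -m jog '[[[0.04,0,-0.6,0,0.7],[0,0,-0.6,0,0.7],[0,0,-0.6,0,0.7],[0,0,-0.3,0,0.7],[0,0,-0.2,0,0.7],[0,0,-0.05,0,0.7],[0,0,0,0,0.7]]]' 40; python3 -m jog '[[[0,0,0,0,0.45],[0,0,0,0,0.4],[0,0,0,0,0.35],[0,0,0,0,0.3],[0,0,0,0,0.2],[0,0,0,0,0.2],[0,0,0,0,0.2],[0,0,0,0,0.2]]]' 40
```

```text
time: 2.3
ee_pos: [0.433, -0.1464, 0.0145]
tcp_rot: [180.0, 0.0, 79.1]
wrist_force: [-0.3, -0.3, 0.2]
opening: 0.0599
grasp_force: 0.0
time: 3.1
ee_pos: [0.4333, -0.146, 0.0147]
tcp_rot: [179.9, 0.0, 79.2]
wrist_force: [-1.9, 0.1, 5.7]
opening: 0.0292
grasp_force: 40.7
```

```bash
python3 -m jog '[[[0,0,0.2,0,0.2],[0,0,0.5,0,0.2],[0,0,0.5,0,0.2],[0,0,0.5,0,0.2],[0.125,0.41,0,-0.98,0.2],[0.125,0.41,0,-0.98,0.2],[0.125,0.41,0,-0.98,0.2],[0.125,0.41,0,-0.98,0.2]]]'; python3 -m jog '[[[0.125,0.41,0,-0.98,0.2],[0.125,0.41,0,-0.98,0.2],[0.125,0.41,0,-0.98,0.2],[0.125,0.41,0,-0.98,0.2],[0.125,0.41,0,-0.98,0.2],[0.125,0.41,0,-0.98,0.2],[0.125,0.41,0,-0.98,0.2],[0.125,0.41,0,-0.98,0.2]]]';  python3 -m jog '[[[0.12,0.41,0,-0.98,0.2],[0.12,0.41,0,-0.98,0.2],[0.12,0.41,0,-0.98,0.2],[0,0,0,0,0.2],[0,0,0,0,0.2]]]'
python3 - <<'E'
from h import *
im=camera('scene');cv2.imwrite('pics/s1.png',cv2.resize(im[130:270,300:480],None,fx=4,fy=4,interpolation=cv2.INTER_CUBIC))
E
```

```text
time: 3.9
ee_pos: [0.458, -0.063, 0.0995]
tcp_rot: [180.0, -0.0, 59.4]
wrist_force: [-0.5, 0.2, -1.9]
opening: 0.0288
grasp_force: 39.9
time: 4.7
ee_pos: [0.508, 0.1012, 0.0993]
tcp_rot: [-180.0, -0.0, 20.2]
wrist_force: [0.2, -0.3, -1.2]
opening: 0.029
grasp_force: 39.9
time: 5.2
ee_pos: [0.536, 0.1091, 0.099]
tcp_rot: [-177.7, 0.1, 10.4]
wrist_force: [-0.1, 0.1, -1.4]
opening: 0.0292
grasp_force: 39.9
```

View pics/s1.png

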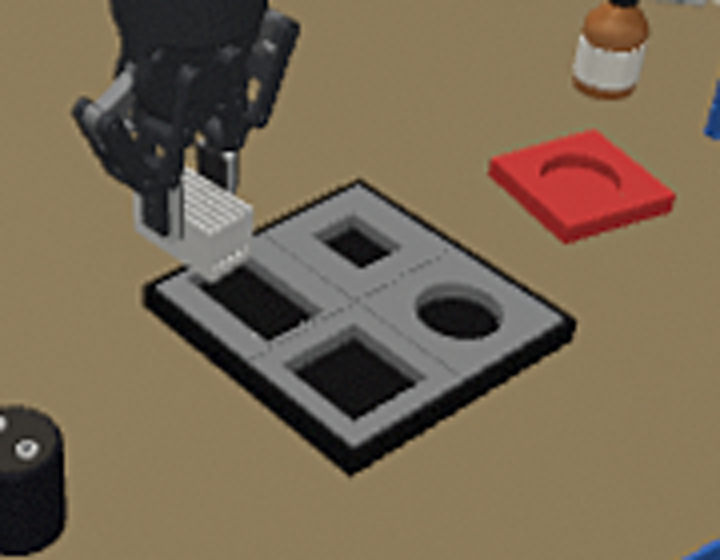

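The heatsink is held well at crop (200,220), but the arm stopped short at y=0.109 instead of 0.162. I'll check the joints.

```bash
python3 - <<'E'
from workcell import sensors
o=sensors.get_obs();print(o['time'],o['q'],o['qd'],o['ee_pos'],o['tcp_rot'],o['torque'],o['joint_efforts'])
E
python3 -m jog '[[[0,0,0,0,0.2],[0,0,0,0,0.2]]]'
```

```text
5.25 [ 10.33653428   4.05435781  -5.5517787   80.45864209   2.28478313
 179.94672415] [ 0.49814342 -0.39064875 -0.39994919 -0.08481126  0.02434636 -0.03640932] [0.53585456 0.10928365 0.09899491] [-1.77715158e+02  6.26546493e-02  1.03897678e+01] [-0.0323529  -0.01865817  0.00420282] [-4.11191192e-01 -5.13671207e+01  4.74830425e+01 -3.15825047e-02
  1.31934579e-01 -2.12489649e-04]
time: 5.45
ee_pos: [0.5358, 0.1095, 0.099]
tcp_rot: [-177.7, 0.0, 10.4]
wrist_force: [-0.7, -0.1, -0.2]
opening: 0.0289
grasp_force: 39.9
```

Joint 6 is at its 180° limit, since yaw = q1 − q6 + 180. The half-turned grasp (yaw 186) gives the same placing, so I'll turn the other way.

```bash
R='see below'; python3 -m jog '[[[0,0,0,1,0.2],[0,0,0,1,0.2],[0,0,0,1,0.2],[0,0,0,1,0.2],[0,0,0,1,0.2],[0,0,0,1,0.2],[0,0,0,1,0.2],[0,0,0,1,0.2]]]'; python3 -m jog '[[[0,0,0,1,0.2],[0,0,0,1,0.2],[0,0,0,1,0.2],[0,0,0,1,0.2],[0,0,0,1,0.2],[0,0,0,1,0.2],[0,0,0,1,0.2],[0,0,0,1,0.2]]]'; python3 -m jog '[[[0,0,0,1,0.2],[0,0,0,1,0.2],[0,0,0,1,0.2],[0,0,0,1,0.2],[0,0,0,1,0.2],[0,0,0,1,0.2],[0,0,0,1,0.2],[0,0,0,1,0.2]]]'; python3 -m jog '[[[0,0,0,1,0.2],[0,0,0,1,0.2],[0,0,0,1,0.2],[0,0,0,1,0.2],[0,0,0,1,0.2],[0,0,0,1,0.2],[0,0,0,1,0.2],[0,0,0,1,0.2]]]'
```

```text
time: 6.25
ee_pos: [0.5359, 0.1095, 0.0989]
tcp_rot: [-177.7, 0.0, 50.6]
wrist_force: [-0.4, 0.1, -0.9]
opening: 0.0292
grasp_force: 39.9
time: 7.05
ee_pos: [0.5359, 0.1095, 0.0989]
tcp_rot: [-177.7, 0.1, 90.6]
wrist_force: [0.7, 0.2, 0.0]
opening: 0.0292
grasp_force: 39.9
time: 7.85
ee_pos: [0.5359, 0.1095, 0.0989]
tcp_rot: [-177.7, 0.1, 130.6]
wrist_force: [0.3, 0.7, -0.8]
opening: 0.0291
grasp_force: 39.9
time: 8.65
ee_pos: [0.5359, 0.1095, 0.0989]
tcp_rot: [-177.7, 0.1, 170.6]
wrist_force: [0.4, 0.3, -0.7]
opening: 0.0289
grasp_force: 39.9
```

The command carries on from the reached pose with a small 2.3° tilt. That's harmless for this placing (about 1 mm across 30 mm), and I'll remove it afterwards.

```bash
python3 -m jog '[[[-0.05,0.265,0,0.77,0.2],[-0.05,0.265,0,0.77,0.2],[-0.05,0.265,0,0.77,0.2],[-0.05,0.265,0,0.77,0.2],[0,0,0,0,0.2],[0,0,0,0,0.2]]]'; python3 -m jog '[[[0,0,-0.4,0,0.2],[0,0,-0.4,0,0.2],[0,0,-0.3,0,0.2],[0,0,0,0,0.2],[0,0,0,0,0.2]]]'
python3 - <<'E'
from h import *
im=camera('scene');cv2.imwrite('pics/s2.png',cv2.resize(im[150:250,320:450],None,fx=5,fy=5,interpolation=cv2.INTER_CUBIC))
E
```

```text
time: 9.25
ee_pos: [0.5259, 0.1624, 0.0989]
tcp_rot: [-177.7, 0.0, -174.3]
wrist_force: [-0.4, 0.8, -0.5]
opening: 0.0292
grasp_force: 39.9
time: 9.75
ee_pos: [0.5262, 0.162, 0.0441]
tcp_rot: [-177.7, 0.0, -174.3]
wrist_force: [0.8, 0.5, -0.8]
opening: 0.029
grasp_force: 39.9
```

View pics/s2.png

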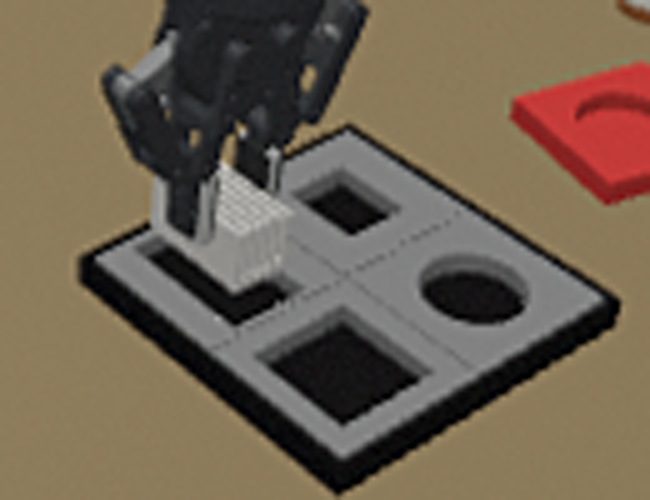

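The heatsink sits square above the long pocket (crop 230,240), so I'll lower it.

```bash
python3 -m jog '[[[0,0,-0.15,0,0.2],[0,0,-0.15,0,0.2],[0,0,-0.1,0,0.2],[0,0,-0.04,0,0.2],[0,0,0,0,0.2],[0,0,0,0,0.2]]]';python3 -m jog '[[[0,0,-0.01,0,0.2],[0,0,0,0,0.2],[0,0,-0.01,0,0.2],[0,0,0,0,0.2],[0,0,0,0,0.2]]]'
```

```text
time: 10.4
ee_pos: [0.5262, 0.1623, 0.0218]
tcp_rot: [-177.7, 0.1, -174.2]
wrist_force: [0.8, 0.1, -0.9]
opening: 0.0291
grasp_force: 39.9
time: 10.9
ee_pos: [0.5263, 0.1623, 0.0212]
tcp_rot: [-177.7, 0.1, -174.2]
wrist_force: [-2.5, -0.3, 4.9]
opening: 0.0289
grasp_force: 40.6
```

Contact is about 6 N. I'll release by opening only to about 46 mm, then lift.

```bash
python3 -m jog '[[[0,0,0,0,0.4],[0,0,0,0,0.45],[0,0,0,0,0.5],[0,0,0,0,0.5],[0,0,0,0,0.5]]]'; python3 -m jog '[[[0,0,0.2,0,0.5],[0,0,0.5,0,0.5],[0,0,0.6,0,0.5],[0,0,0.6,0,0.5],[0,0,0.6,0,0.5],[0,0,0.3,0,0.5]]]'
python3 - <<'E'
from h import *
from workcell import sensors
im=camera('scene');cv2.imwrite('pics/s3.png',cv2.resize(im[150:250,320:450],None,fx=4,fy=4,interpolation=cv2.INTER_CUBIC))
print(sensors.get_obs()['q'])
E
```

```text
time: 11.4
ee_pos: [0.5261, 0.1623, 0.0207]
tcp_rot: [-177.7, 0.0, -174.2]
wrist_force: [-0.3, 0.1, -0.5]
opening: 0.0426
grasp_force: 0.0
time: 12.0
ee_pos: [0.5269, 0.1625, 0.1643]
tcp_rot: [-177.7, 0.3, -174.2]
wrist_force: [-0.6, 0.5, -0.4]
opening: 0.0431
grasp_force: 0.0
[18.30956376  4.5014694   2.26073525 87.89860469 -2.25813185 12.53740869]
```

View pics/s3.png

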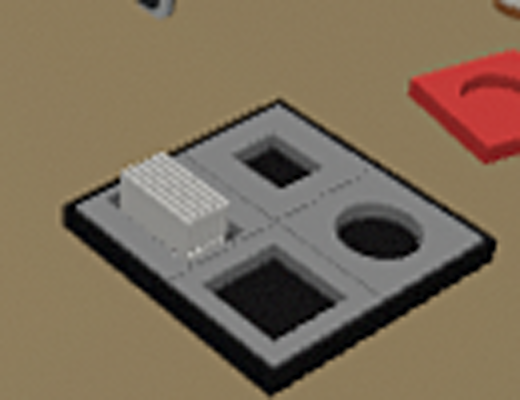

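The heatsink is seated flat in the long pocket (crop 175,205). Now I'll go above the slim can, turning towards the opposite joint‑6 limit where the same effect should undo the tilt.

```bash
python3 -m jog '[[[-0.2,-0.4,0,1,0.75],[-0.2,-0.4,0,1,0.75],[-0.2,-0.4,0,1,0.75],[-0.2,-0.4,0,1,0.75],[-0.2,-0.4,0,1,0.75],[-0.2,-0.4,0,1,0.75],[-0.2,-0.4,0,1,0.75],[-0.2,-0.4,0,1,0.75]]]'>/dev/null; python3 -m jog '[[[0,0,0,1,0.75],[0,0,0,1,0.75],[0,0,0,1,0.75],[0,0,0,1,0.75],[0,0,0,1,0.75],[0,0,0,1,0.75],[0,0,0,1,0.75],[0,0,0,1,0.75]]]' >/dev/null;  python3 -m jog '[[[0,0,0,1,0.75],[0,0,0,1,0.75],[0,0,0,1,0.75],[0,0,0,1,0.75],[0,0,0,1,0.75],[0,0,0,1,0.75],[0,0,0,1,0.75],[0,0,0,1,0.75]]]'>/dev/null;  python3 -m jog '[[[0,0,0,1,0.75],[0,0,0,1,0.75],[0,0,0,1,0.75],[0,0,0,1,0.75],[0,0,0,1,0.75],[0,0,0,1,0.75],[0,0,0,1,0.75],[0,0,0,1,0.75]]]'; python3 -m jog '[[[0,0,0,1,0.75],[0,-0.1,0,0.3,0.75],[0,0,0,0,0.75],[0,0,0,0,0.75]]]'; python3 -c "
from workcell import sensors;print(sensors.get_obs()['q'])"
```

```text
time: 15.25
ee_pos: [0.4458, 0.0023, 0.1597]
tcp_rot: [-177.7, 0.1, -14.0]
wrist_force: [0.8, -0.0, 0.2]
opening: 0.0643
grasp_force: 0.0
time: 15.65
ee_pos: [0.4459, -0.0027, 0.1601]
tcp_rot: [-177.7, 0.1, -7.8]
wrist_force: [-0.0, -0.2, 0.3]
opening: 0.0645
grasp_force: 0.0
[  -1.81360112  -10.29840703  -12.52976316   87.6287466     2.29073356
 -174.01367213]
```

```bash
python3 -m jog '[[[0,0,0,1,0.75],[0,0,0,0.2,0.75],[0,-0.1,0,0,0.75],[0,0,0,0,0.75],[0,0,0,0,0.75]]]';python3 -m jog '[[[0,-0.1,0,0.1,0.75],[0,0,0,0,0.75],[0,0,0,0,0.75]]]'; python3 -c "
from workcell import sensors;print(sensors.get_obs()['q'])"
```

```text
time: 16.15
ee_pos: [0.4462, -0.0042, 0.1608]
tcp_rot: [-177.9, 0.0, -2.0]
wrist_force: [-0.4, -0.7, 0.5]
opening: 0.064
grasp_force: 0.0
time: 16.45
ee_pos: [0.4464, -0.0042, 0.1608]
tcp_rot: [-178.1, 0.0, -1.8]
wrist_force: [0.5, -1.1, -0.4]
opening: 0.0639
grasp_force: 0.0
[  -1.7698448   -10.02834173  -12.21561537   87.85550894    1.9324724
 -179.92880275]
```

```bash
python3 -m jog '[[[0,-0.3,0,1,0.75],[0,0,0,0,0.75],[0,0,0,0,0.75]]]';python3 -m jog '[[[0,-0.3,0,1,0.75],[0,0,0,0,0.75],[0,0,0,0,0.75]]]'
```

```text
time: 16.75
ee_pos: [0.4459, 0.0113, 0.1608]
tcp_rot: [-179.4, 0.1, 1.0]
wrist_force: [-0.7, 0.3, 0.7]
opening: 0.064
grasp_force: 0.0
time: 17.05
ee_pos: [0.4439, 0.0263, 0.1608]
tcp_rot: [179.3, 0.1, 3.8]
wrist_force: [0.3, -0.1, 0.3]
opening: 0.0641
grasp_force: 0.0
```

Tilt is down to 0.7°. Now onto the slim can.

```bash
python3 -m jog '[[[0.012,-0.19,0,-0.95,0.75],[0.012,-0.19,0,-0.95,0.75],[0.012,-0.19,0,-0.95,0.75],[0.012,-0.19,0,-0.95,0.75],[0.012,-0.18,0,-0.95,0.75],[0,0,-0.3,0,0.75],[0,0,-0.3,0,0.75],[0,0,0,0,0.75]]]';  python3 -m jog '[[[0,0,-0.4,0,0.75],[0,0,-0.5,0,0.75],[0,0,-0.5,0,0.75],[0,0,-0.4,0,0.75],[0,0,-0.3,0,0.75],[0,0,0,0,0.75],[0,0,0,0,0.75]]]'; python3 -m jog '[[[0,0,0,0,0.55],[0,0,0,0,0.5],[0,0,0,0,0.45],[0,0,0,0,0.4],[0,0,0,0,0.3],[0,0,0,0,0.3],[0,0,0,0,0.3],[0,0,0,0,0.3]]]' 40
```

```text
time: 17.85
ee_pos: [0.4454, -0.0204, 0.1277]
tcp_rot: [179.3, 0.3, -19.9]
wrist_force: [-0.6, 1.3, -0.5]
opening: 0.0638
grasp_force: 0.0
time: 18.55
ee_pos: [0.4467, -0.0203, 0.026]
tcp_rot: [179.3, 0.1, -19.9]
wrist_force: [0.5, -0.9, 0.0]
opening: 0.064
grasp_force: 0.0
time: 19.35
ee_pos: [0.4473, -0.0205, 0.0265]
tcp_rot: [179.3, 0.0, -20.0]
wrist_force: [-1.0, -0.3, 6.2]
opening: 0.0349
grasp_force: 39.2
```

```bash
python3 -m jog '[[[0,0,0.2,0,0.3],[0,0,0.4,0,0.3],[0,0,0.4,0,0.3],[0,0,0.4,0,0.3],[0.2,0.36,0,0,0.3],[0.34,0.6,0,0,0.3],[0.34,0.6,0,0,0.3],[0.34,0.6,0,0,0.3]]]'; python3 -m jog '[[[0.34,0.6,0,0,0.3],[0.34,0.6,0,0,0.3],[0.34,0.6,0,0,0.3],[0.34,0.6,0,0,0.3],[0.3,0.53,0,0,0.3],[0.15,0.26,0,0,0.3],[0,0,0,0,0.3],[0,0,0,0,0.3]]]'
```

```text
time: 20.15
ee_pos: [0.5084, 0.0886, 0.0964]
tcp_rot: [179.3, 0.1, -20.0]
wrist_force: [0.4, -1.4, -0.2]
opening: 0.0347
grasp_force: 40.0
time: 20.95
ee_pos: [0.598, 0.2467, 0.0956]
tcp_rot: [179.3, 0.1, -19.9]
wrist_force: [-0.2, -0.4, -0.8]
opening: 0.0349
grasp_force: 40.1
```

```bash
python3 -m jog '[[[0.02,0.12,0,0,0.3],[0,0,-0.4,0,0.3],[0,0,-0.3,0,0.3],[0,0,-0.2,0,0.3],[0,0,-0.15,0,0.3],[0,0,-0.15,0,0.3],[0,0,0,0,0.3],[0,0,0,0,0.3]]]'
python3 - <<'E'
from h import *
im=camera('scene');cv2.imwrite('pics/s4.png',cv2.resize(im[150:250,330:460],None,fx=4,fy=4,interpolation=cv2.INTER_CUBIC))
E
```

```text
time: 21.75
ee_pos: [0.5994, 0.253, 0.036]
tcp_rot: [179.3, 0.1, -20.0]
wrist_force: [0.5, 0.1, -0.3]
opening: 0.035
grasp_force: 40.1
```

View pics/s4.png

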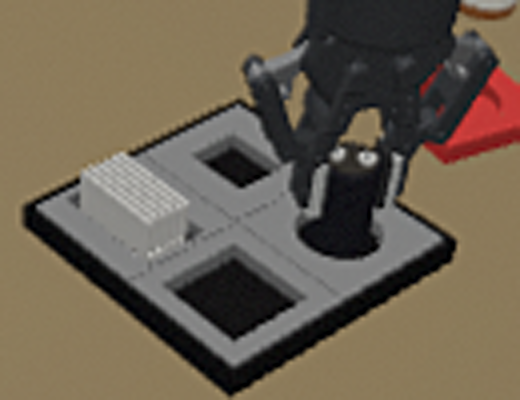

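The can is inside the round pocket opening (crop 345,230) and 3.5 mm from the floor. I'll lower it to contact.

```bash
python3 -m jog '[[[0,0,-0.04,0,0.3],[0,0,-0.02,0,0.3],[0,0,0,0,0.3],[0,0,0,0,0.3]]]'; python3 -m jog '[[[0,0,-0.01,0,0.3],[0,0,0,0,0.3],[0,0,0,0,0.3]]]'
```

```text
time: 22.2
ee_pos: [0.5994, 0.253, 0.0328]
tcp_rot: [179.3, 0.1, -19.9]
wrist_force: [-0.0, 0.1, -1.6]
opening: 0.0349
grasp_force: 40.1
time: 22.5
ee_pos: [0.5994, 0.253, 0.0326]
tcp_rot: [179.3, 0.1, -20.0]
wrist_force: [-1.0, 0.1, 3.3]
opening: 0.035
grasp_force: 40.4
```

```bash
python3 -m jog '[[[0,0,0,0,0.5],[0,0,0,0,0.6],[0,0,0,0,0.6],[0,0,0.2,0,0.6],[0,0,0.5,0,0.6],[0,0,0.6,0,0.6],[0,0,0.6,0,0.6],[0,0,0.5,0,0.6]]]'; python3 -m jog '[[[0,-0.38,0,-1,0.9],[0,-0.38,0,-1,0.9],[0,-0.38,0,-1,0.9],[0,-0.38,0,-1,0.9],[0,-0.38,0,-1,0.9],[0,-0.38,0,-1,0.9],[0,-0.38,0,-1,0.9],[0,-0.38,0,-1,0.9]]]'>/dev/null;python3 -m jog '[[[0,-0.38,0,-1,0.9],[0,-0.38,0,-1,0.9],[0,-0.38,0,-1,0.9],[0,-0.38,0,-1,0.9],[0,-0.38,0,-1,0.9],[0,-0.38,0,-1,0.9],[0,-0.38,0,-1,0.9],[0,-0.38,0,-1,0.9]]]'>/dev/null; python3 -m jog '[[[0,-0.38,0,-1,0.9],[0,-0.38,0,-1,0.9],[0,-0.38,0,-1,0.9],[0,-0.38,0,-1,0.9],[0,-0.38,0,-1,0.9],[0,0,0,-0.6,0.9],[0,0,0,0,0.9],[0,0,0,0,0.9]]]'
python3 - <<'E'
from h import *
im=camera('scene');cv2.imwrite('pics/s5.png',im)
cv2.imwrite('pics/s5c.png',cv2.resize(im[130:330,190:450],None,fx=3,fy=3,interpolation=cv2.INTER_CUBIC))
E
```

```text
time: 23.3
ee_pos: [0.5995, 0.2531, 0.155]
tcp_rot: [179.4, 0.0, -20.0]
wrist_force: [-0.2, 0.3, 0.2]
opening: 0.0508
grasp_force: 0.0
time: 25.7
ee_pos: [0.5994, -0.1459, 0.1528]
tcp_rot: [179.3, 0.1, -127.9]
wrist_force: [-0.3, -0.1, 0.7]
opening: 0.0768
grasp_force: 0.0
```

View pics/s5c.png

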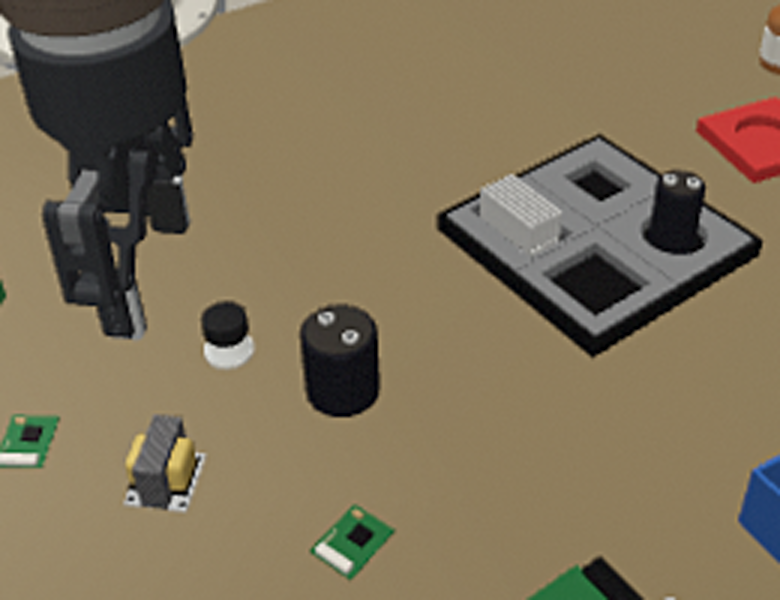

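The can stands upright in the round pocket (crop 677,215) and the transformer is free at (165,465). Now to grasp it.

```bash
python3 -m jog '[[[0.08,-0.35,-0.2,0,0.9],[0,0,-0.6,0,0.9],[0,0,-0.6,0,0.9],[0,0,-0.6,0,0.9],[0,0,-0.5,0,0.9],[0,0,-0.25,0,0.9],[0,0,0,0,0.9],[0,0,0,0,0.9]]]'; python3 -m jog '[[[0,0,0,0,0.65],[0,0,0,0,0.6],[0,0,0,0,0.55],[0,0,0,0,0.5],[0,0,0,0,0.4],[0,0,0,0,0.4],[0,0,0,0,0.4],[0,0,0,0,0.4]]]' 50
```

```text
time: 26.55
ee_pos: [0.6038, -0.1638, 0.0157]
tcp_rot: [179.4, 0.1, -127.9]
wrist_force: [1.1, -0.1, 0.4]
opening: 0.0766
grasp_force: 0.0
time: 27.35
ee_pos: [0.6037, -0.1635, 0.0159]
tcp_rot: [179.4, 0.1, -127.9]
wrist_force: [-2.6, 1.5, 6.4]
opening: 0.0427
grasp_force: 51.0
```

```bash
python3 -m jog '[[[0,0,0.2,0,0.4],[0,0,0.4,0,0.4],[0,0,0.6,0,0.4],[0,0,0.6,0,0.4],[0,0.3,0,-0.92,0.4],[0,0.6,0,-0.92,0.4],[0,0.6,0,-0.92,0.4],[0,0.6,0,-0.92,0.4]]]'; python3 -m jog '[[[0,0.6,0,-0.92,0.4],[0,0.6,0,-0.92,0.4],[0,0.6,0,-0.92,0.4],[0,0.6,0,-0.92,0.4],[0,0.6,0,-0.92,0.4],[0,0.6,0,-0.92,0.4],[0,0.6,0,0,0.4],[0,0.3,0,0,0.4]]]';python3 -m jog '[[[0,0,0,0,0.4],[0,0,0,0,0.4]]]'
```

```text
time: 28.15
ee_pos: [0.6032, -0.0577, 0.1052]
tcp_rot: [179.3, 0.1, -146.6]
wrist_force: [0.1, -0.5, -2.4]
opening: 0.0429
grasp_force: 51.5
time: 28.95
ee_pos: [0.6031, 0.1686, 0.105]
tcp_rot: [179.3, 0.1, -173.9]
wrist_force: [-0.2, 0.1, -2.6]
opening: 0.0431
grasp_force: 51.5
time: 29.15
ee_pos: [0.6033, 0.1661, 0.1048]
tcp_rot: [179.3, 0.1, -173.9]
wrist_force: [-0.3, 0.0, -1.3]
opening: 0.043
grasp_force: 51.5
```

```bash
python3 -m jog '[[[0.08,0.1,0,0,0.4],[0,0,-0.5,0,0.4],[0,0,-0.4,0,0.4],[0,0,-0.3,0,0.4],[0,0,-0.15,0,0.4],[0,0,-0.1,0,0.4],[0,0,0,0,0.4],[0,0,0,0,0.4]]]'
python3 - <<'E'
from h import *
im=camera('scene');cv2.imwrite('pics/s6.png',cv2.resize(im[150:260,330:460],None,fx=4,fy=4,interpolation=cv2.INTER_CUBIC))
E
```

```text
time: 29.95
ee_pos: [0.6078, 0.1715, 0.0331]
tcp_rot: [179.3, 0.2, -174.0]
wrist_force: [0.0, -0.8, -1.4]
opening: 0.0431
grasp_force: 51.5
```

View pics/s6.png

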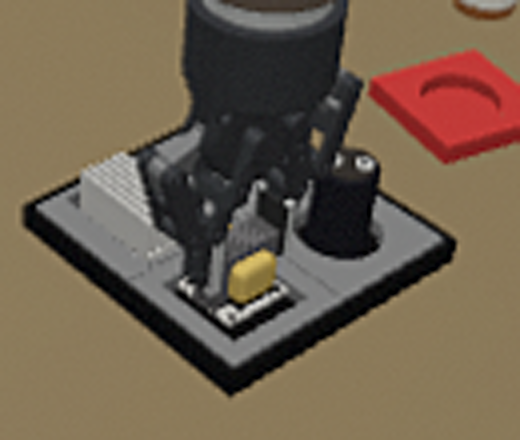

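The transformer is centred in the square pocket's opening (crop 240,295), with its base about at the rim. I'll lower 11 mm to contact.

```bash
python3 -m jog '[[[0,0,-0.1,0,0.4],[0,0,-0.08,0,0.4],[0,0,-0.02,0,0.4],[0,0,0,0,0.4],[0,0,0,0,0.4]]]'; python3 -m jog '[[[0,0,-0.01,0,0.4],[0,0,0,0,0.4],[0,0,0,0,0.4]]]'
```

```text
time: 30.5
ee_pos: [0.6073, 0.1715, 0.0222]
tcp_rot: [179.3, 0.1, -174.0]
wrist_force: [-0.8, 0.2, -3.0]
opening: 0.043
grasp_force: 51.5
time: 30.8
ee_pos: [0.6074, 0.1715, 0.022]
tcp_rot: [179.3, 0.1, -174.0]
wrist_force: [-0.3, -0.1, -0.5]
opening: 0.0427
grasp_force: 51.6
```

```bash
python3 -m jog '[[[0,0,-0.01,0,0.4],[0,0,0,0,0.4],[0,0,0,0,0.4]]]'
```

```text
time: 31.1
ee_pos: [0.6074, 0.1715, 0.0219]
tcp_rot: [179.3, 0.1, -174.0]
wrist_force: [-4.1, -0.4, 5.9]
opening: 0.0429
grasp_force: 52.3
```

```bash
python3 -m jog '[[[0,0,0,0,0.6],[0,0,0,0,0.68],[0,0,0,0,0.68],[0,0,0.2,0,0.68],[0,0,0.5,0,0.68],[0,0,0.6,0,0.68],[0,0,0.6,0,0.68],[0,0,0.6,0,0.68]]]'; python3 -m jog '[[[0,-0.4,0,0,0.6],[0,-0.8,0,-0.2,0.6],[0,-0.8,0,-0.2,0.6],[0,-0.8,0,-0.2,0.6],[0,-0.8,0,-0.2,0.6],[0,-0.8,0,-0.2,0.6],[0,-0.8,0,-0.2,0.6],[0,-0.8,0,0,0.6]]]'; python3 -m jog '[[[0,-0.8,0,0,0.6],[-0.1,-0.8,0,0,0.6],[-0.1,-0.8,0,0,0.6],[0,-0.8,0,0,0.6],[0,-0.3,0,0,0.6],[0,0,0,0,0.6],[0,0,0,0,0.6]]]'
python3 - <<'E'
from h import *
im=camera('scene');cv2.imwrite('pics/s7.png',im)
cv2.imwrite('pics/s7c.png',cv2.resize(im[130:340,120:450],None,fx=2.4,fy=2.4,interpolation=cv2.INTER_CUBIC))
E
```

```text
time: 31.9
ee_pos: [0.6073, 0.1714, 0.1483]
tcp_rot: [179.3, 0.1, -174.0]
wrist_force: [-0.2, -0.3, 0.5]
opening: 0.058
grasp_force: 0.0
time: 32.7
ee_pos: [0.6072, -0.1302, 0.1472]
tcp_rot: [179.3, 0.1, -180.0]
wrist_force: [-0.4, 0.4, 0.6]
opening: 0.0511
grasp_force: 0.0
time: 33.4
ee_pos: [0.5974, -0.303, 0.1465]
tcp_rot: [179.3, 0.1, -180.0]
wrist_force: [0.4, -0.1, 0.4]
opening: 0.0513
grasp_force: 0.0
```

View pics/s7c.png

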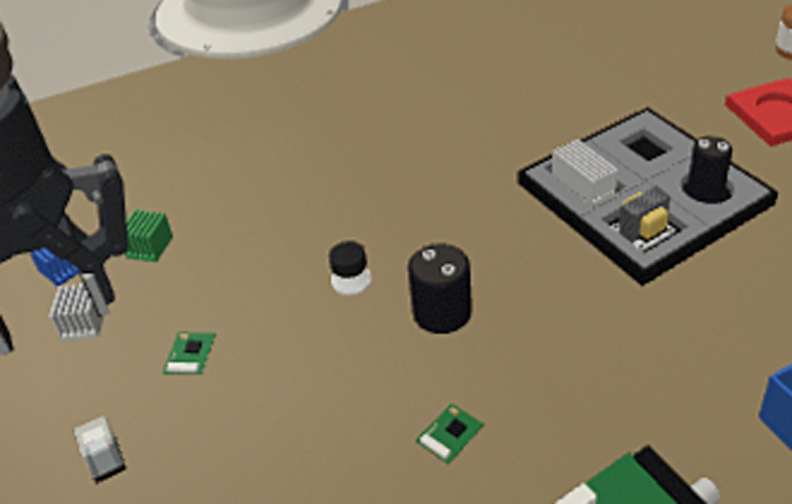

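The transformer is seated in the square pocket (crop 645,222). The relay is next, at (98,447).

```bash
python3 -m jog '[[[0,-0.18,-0.2,0,0.6],[0,0,-0.6,0,0.6],[0,0,-0.6,0,0.6],[0,0,-0.6,0,0.6],[0,0,-0.4,0,0.6],[0,0,-0.22,0,0.6],[0,0,0,0,0.6],[0,0,0,0,0.6]]]'; python3 -m jog '[[[0,0,0,0,0.4],[0,0,0,0,0.35],[0,0,0,0,0.3],[0,0,0,0,0.25],[0,0,0,0,0.15],[0,0,0,0,0.15],[0,0,0,0,0.15],[0,0,0,0,0.15]]]' 25
```

```text
time: 34.25
ee_pos: [0.5978, -0.3125, 0.0162]
tcp_rot: [179.3, 0.1, -179.9]
wrist_force: [0.3, -0.5, 1.0]
opening: 0.0511
grasp_force: 0.0
time: 35.05
ee_pos: [0.5976, -0.3127, 0.0159]
tcp_rot: [179.3, 0.1, -180.0]
wrist_force: [-0.2, 0.6, 5.1]
opening: 0.0216
grasp_force: 26.8
```

```bash
python3 -m jog '[[[0,0,0.2,0,0.15],[0,0,0.4,0,0.15],[0,0,0.6,0,0.15],[0,0,0.6,0,0.15],[-0.11,0.4,0,0.15,0.15],[-0.11,0.8,0,0.15,0.15],[-0.11,0.8,0,0.15,0.15],[-0.11,0.8,0,0.15,0.15]]]' >/dev/null; python3 -m jog '[[[-0.11,0.8,0,0.15,0.15],[-0.11,0.8,0,0.15,0.15],[-0.11,0.8,0,0.15,0.15],[-0.11,0.8,0,0.15,0.15],[-0.11,0.8,0,0,0.15],[-0.11,0.8,0,0,0.15],[-0.11,0.8,0,0,0.15],[-0.11,0.8,0,0,0.15]]]';python3 -m jog '[[[-0.11,0.8,0,0,0.15],[-0.11,0.6,0,0,0.15],[-0.07,0.4,0,0,0.15],[0,0.1,0,0,0.15],[0,0,0,0,0.15],[0,0,0,0,0.15]]]'
```

```text
time: 36.65
ee_pos: [0.5308, 0.149, 0.1058]
tcp_rot: [179.3, 0.1, -174.0]
wrist_force: [1.4, 1.2, 0.6]
opening: 0.0214
grasp_force: 26.1
time: 37.25
ee_pos: [0.517, 0.2417, 0.1053]
tcp_rot: [179.3, 0.1, -174.0]
wrist_force: [1.1, -0.1, -0.9]
opening: 0.0215
grasp_force: 26.1
```

```bash
python3 -m jog '[[[0,0.04,0,0,0.15],[0,0,-0.5,0,0.15],[0,0,-0.4,0,0.15],[0,0,-0.3,0,0.15],[0,0,-0.15,0,0.15],[0,0,-0.1,0,0.15],[0,0,0,0,0.15],[0,0,0,0,0.15]]]'
python3 - <<'E'
from h import *
im=camera('scene');cv2.imwrite('pics/s8.png',cv2.resize(im[140:250,330:460],None,fx=4,fy=4,interpolation=cv2.INTER_CUBIC))
E
```

```text
time: 38.05
ee_pos: [0.5173, 0.2446, 0.0336]
tcp_rot: [179.3, 0.2, -174.0]
wrist_force: [0.1, 0.0, -1.2]
opening: 0.0211
grasp_force: 26.1
```

View pics/s8.png

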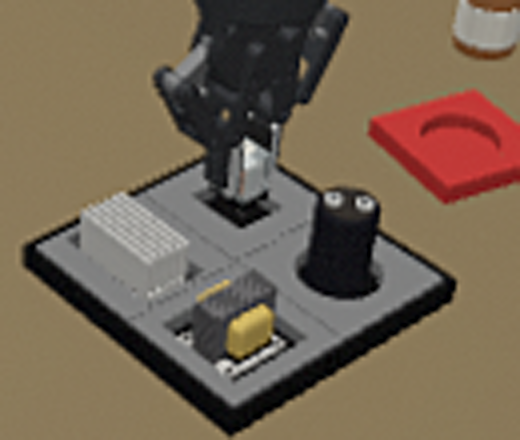

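The relay is in line with the small pocket (crop 245,195). I'll lower it to contact.

```bash
python3 -m jog '[[[0,0,-0.1,0,0.15],[0,0,-0.08,0,0.15],[0,0,-0.04,0,0.15],[0,0,0,0,0.15],[0,0,0,0,0.15]]]'; python3 -m jog '[[[0,0,-0.01,0,0.15],[0,0,0,0,0.15],[0,0,0,0,0.15]]]'
```

```text
time: 38.6
ee_pos: [0.5167, 0.2444, 0.022]
tcp_rot: [179.3, 0.1, -174.0]
wrist_force: [-2.2, -0.5, 4.2]
opening: 0.0219
grasp_force: 26.6
time: 38.9
ee_pos: [0.5167, 0.2445, 0.0219]
tcp_rot: [179.3, 0.1, -174.0]
wrist_force: [-4.3, -1.7, 7.4]
opening: 0.0217
grasp_force: 27.2
```

```bash
python3 -m jog '[[[0,0,0,0,0.3],[0,0,0,0,0.42],[0,0,0,0,0.42],[0,0,0.1,0,0.42],[0,0,0.4,0,0.42],[0,0,0.6,0,0.42],[0,0,0.6,0,0.42],[0,0,0.6,0,0.42]]]'; python3 -m jog '[[[0,-0.5,0.3,0,0.42],[0,-0.7,0.3,0,0.42],[0,-0.7,0,0,0.42],[0,-0.7,0,0,0.42],[0,-0.5,0,0,0.42],[0,0,0,0,0.42],[0,0,0,0,0.42]]]'
python3 - <<'E'
from h import *
a=camera('scene')[135:335,230:450];b=camera('top')[140:225,225:310]
a=cv2.resize(a,None,fx=2.2,fy=2.2,interpolation=cv2.INTER_CUBIC);b=cv2.resize(b,(300,300),interpolation=cv2.INTER_CUBIC)
c=np.zeros((440,784,3),np.uint8);c[:,:484]=a;c[:300,484:]=b
cv2.imwrite('pics/s9.png',c)
E
```

```text
time: 39.7
ee_pos: [0.5167, 0.2444, 0.1377]
tcp_rot: [179.3, 0.1, -174.0]
wrist_force: [-0.1, -0.2, 0.1]
opening: 0.0359
grasp_force: 0.0
time: 40.4
ee_pos: [0.517, 0.0892, 0.1666]
tcp_rot: [179.3, 0.1, -174.0]
wrist_force: [0.2, -0.2, 0.5]
opening: 0.036
grasp_force: 0.0
```

View pics/s9.png

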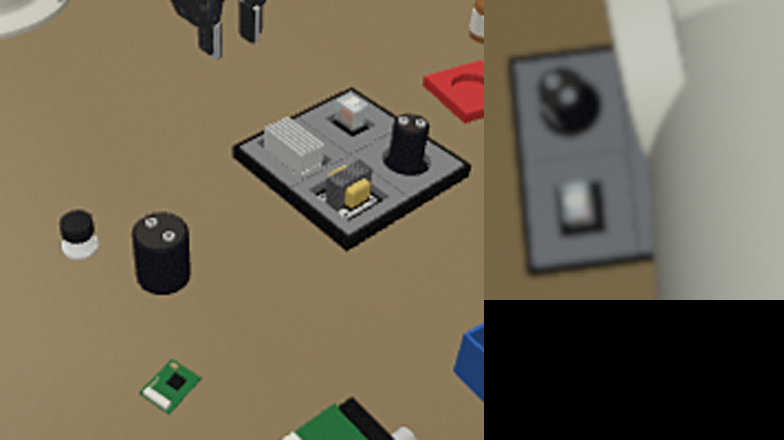

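All four parts stand upright in their pockets: heatsink (295,145), relay (352,113), capacitor (409,145) and transformer (350,190). The thick can hasn't moved and the gripper is clear, so I'm handing in.

```bash
python3 -c "
from workcell import ticket;print(ticket.job_done())"
```

```text
the job is handed in; nothing more can be done
None
```

The kit is filled and handed in at about 40 s: the long heatsink, slim capacitor, transformer and relay each stand upright in their own pocket, and I left the look-alikes where they were.

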